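Step the watch tester's selector to the square watch and start the test

TASK

On the grey watch tester, push the black selector's protruding tab round from one side with the fingertips until it clicks in pointing at the square watch, then press the start button fully down with a fingertip and let it come back up. Do not take the tab between the fingers and do not press the button before the selector points at the square watch. Leave the watches and everything else lying where they are: nothing is to be gripped, lifted or shoved.

Things in the scene. Friction and masses are not known exactly. Their poses are not given: they have to be found in the camera images.
- console: The watch tester: a flat grey box fixed to the bench, 290 x 350 mm and 30 mm high. Its origin is at bench level under the selector's axis; the box spans x -120 to +170 mm and y -175 to +175 mm in its own frame (z up). A dark display window, flush with the top, lies near its -x edge.
- middle_pad (a point): Centre of the middle of seven flat black pads (54 mm across) on the tester's top, 135 mm from the selector's axis at -90, -60, -30, 0, 30, 60, 90 degrees from the console's +x (counterclockwise from above); this is the one at 0. The four watches lie on the four outer pads (-90, -60, 60, 90), in any order, within 5 mm of centre; the three middle pads are empty.
- selector_axis (a point): On the selector's vertical axis (above the console's origin), 42 mm above the bench: centre of the top of a black disc 84 mm across. Across the disc stands a black upright fin, 12 mm thick, top 67 mm and underside 37 mm above the bench, from 18 mm behind the axis to 80 mm in front of it; its long end beyond the disc is the tab. Round hub: 32 mm across, top 58 mm.
- selector (a joint): Selector angle in rad: 0 with the tab along the console's +x, growing counterclockwise from above, stops at -1.63 and 1.63. Clicks every 30 degrees (0, +-0.524, +-1.047, +-1.571), one per pad; starts in one of the three middle clicks. 3 to 8 N at the tab carries it over a click; let go within 10 degrees of a click, it settles there to a few degrees and stays.
- tab_tip (a point): Outer end of the selector's tab, at the middle of its height: 80 mm from the selector's axis and 52 mm above the bench. Its x axis points outward along the tab, z is up. A white line runs along the tab's top.
- start (a joint): Travel in m of the start button: 0 up, 0.006 fully down. It is sprung: fully down takes 5 N, and it comes back up by itself.
- start_top (a point): Centre of the top of the start button, a grey round button 24 mm across in a low black housing on the console, at x -65, y +125 mm in the console's frame.
- watch_square: The square watch without strap: steel case 42 x 42 x 10 mm with a square pale face, no lugs, and a crown at one side; 55 to 115 g, loose. Origin at the centre of its underside, which lies on the console's top (30 mm above the bench). Which pad it lies on is different every time.
- watch_small: A small round steel watch with short lugs, without strap, 26 mm across, 10 mm high, loose on a pad. Origin at the centre of its underside.
- watch_medium: A medium round brass watch without strap, 34 mm across, 10 mm high, loose on a pad. Origin at the centre of its underside.
- watch_large: A large round steel watch without strap, 38 mm across, 10 mm high, loose on a pad. Origin at the centre of its underside.
- loupe: Black eyepiece loupe, 36 mm across and 32 mm high, standing loose on the console near its corner at x -70, y -130 mm. Origin at the centre of its underside.
- steel_block: Steel bench block, 100 x 55 x 16 mm, loose on the bench to the robot's right. Origin at the centre of its underside.
- screwdriver: Screwdriver 150 mm long, loose on the bench to the robot's left.
- jar: Amber glass jar with a dark lid, 50 mm across, 60 mm high, loose on the bench to the left. Origin at the centre of its underside.
- parts_tray: Aluminium parts tray, 100 x 140 x 22 mm, loose on the bench to the right. Origin at the centre of its underside.
There are look-alikes about, which are no part of the job. Leave any orange look-alike of the watch_square alone.

How it is judged:
By the outcome, as a careful person would: the job done as asked, in the order asked, and still so for the second after the job is handed in, with the robot touching nothing.
It also fails if it takes over 48 s, if anything falls off the work surface, if the arm or the gripper's body presses on something with over 40 N, if the wrist force passes 120 N, or if a joint passes its speed limit or range.

ROBOT

A 6-joint arm with a two-finger parallel gripper is mounted at the origin on the work surface. World frame = base frame: x ahead of the robot, y to its left, z up, the work surface at z = 0. Lengths are in m, angles in rad, forces in N, time in s.
With the tool pointing down it reaches from about 0.375 to 0.925 m from the base axis. Payload 5.7 kg.
Tool frame: the origin (TCP) lies between the finger pads, 19 mm behind the fingertips; this is the grasp point; z points along the fingers, y is the line along which they close (so a half turn about z gives the same grasp; the last joint's range is limited). The gripper opens to 88 mm and grips with 3 to 60 N. Pads are 20 mm wide; open, the fingers measure 115 mm over their backs; the gripper's body (75 mm by 178 mm) begins 61 mm behind the grasp point.
Start: joints at [-1.282, 0.359, 1.51, -0, 1.272, -0.115], TCP at [0.236, -0.552, 0.241] pointing down, gripper open.
Joint ranges: [-2.97, 2.97], [-1.01, 2.36], [0.21, 2.38], [-0.96, 4.11], [0.2, 2.71], [-2.98, 2.98]. Speed limits (rad/s): [2.39, 2.39, 3.14, 3.14, 3.14, 3.14].

INTERFACE

Orientations are given as a unit quaternion [x, y, z, w].
In Python, from bench import move_ptp, servo_line, goto_joints, move_gripper, sleep, inverse_kinematics, capture, PlanningError, close_job, spot_in, silhouettes, current_clock, current_joint_pos, current_qvel, current_joint_torque, current_position, current_orientation, current_force, current_torque, current_finger_gap, current_grip_force gives the robot as it stands. Calls block until the motion is done:
- move_ptp(position, orientation): joint-space move of the TCP to a pose.
- servo_line(position, orientation=None, rate=0.15, contact_N=None): straight line of the TCP; orientation=None keeps the orientation; rate is the mean speed in m/s. With contact_N (N) it stops when the force on the tool has changed by that much, and returns True; else False.
- goto_joints(angles): joint-space move.
- move_gripper(opening): finger opening in m; the grip force is fixed at half the most; returns when the fingers have stopped.
- sleep(seconds).
- inverse_kinematics(position, orientation): joint angles nearest the present ones, or None.
- capture(name): name is "scene" or "top" or "wrist"; returns a dict with "image" (384x512x3 uint8, blue, green, red), "range_z" (384x512 float32, m along the optical axis (not along the pixel's ray), 0 where there is no reading), "intrinsics" (3x3 intrinsics, pixels), "R" (3x3) and "t" (3): a world point X has camera coordinates R X + t. Camera axes: x right, y down, z forward; pixel columns grow to the right and rows downward; lengths in m; the calibration is good to about 2 mm. The wrist camera is an equidistant fisheye: a pixel r from the principal point sees the ray r / f radians off the axis. A picture is of the moment at which its call begins.
A pose or a line that the arm cannot do raises PlanningError and nothing moves.
- close_job(): hands the job in; it is judged then, once.
Trained networks look in the newest picture that a camera, given by its name, has taken for a name from the list of things; names that differ only in an ending like _2 or _b are one class to them, and where a whole thing is asked for, a point or a joint stands for the part that bears it (a point fixed in the world has none). Each returns a list of dicts, best first, with "conf" (0 to 1); they miss things now and then, are a little off and sometimes report something else, mostly with a low value. They report only what shows in the picture. A call takes as long as a camera call. They do not tell look-alikes from the thing itself.
- spot_in(camera, query): "xy" ([column, row] in pixels, amid what is visible of it).
- silhouettes(camera, query): "region" (384x512 bool, what is visible of it) and "xy" ([column, row] in pixels, amid what is visible of it).
Readings, each from a call of its own:
- current_clock(): time.
- current_joint_pos(): joint angles.
- current_qvel(): joint speeds.
- current_joint_torque(): joint torques, N m.
- current_position(): TCP position.
- current_orientation(): TCP orientation.
- current_force(): force on the tool from outside, world axes, zero at the start.
- current_torque(): the same for the moment, N m.
- current_finger_gap(): finger opening in m.
- current_grip_force(): force on a finger pad.
Only numpy, scipy, OpenCV 4.12 (cv2) and the standard library are available. Lean on these libraries where they do the work, as an engineer would, in place of code of your own. Each camera call takes 0.05 s, during which the arm holds its last target. There are 200 camera calls.

## Working session

There is one attempt and no reset: what is moved stays moved. The work goes in short steps, each a Python script; the robot and the scene stay as the last script left them, time stands still between calls to the robot, and variables do not carry over. Pictures are saved under pics/ and viewed, at most 10 in all, crops included, and the job is handed in when it is done.

```bash
mkdir -p pics; ls; cat > h.py <<'E'
import numpy as np, cv2
from bench import *
def ray(c,px):
    K=c["intrinsics"];d=np.array([(px[0]-K[0,2])/K[0,0],(px[1]-K[1,2])/K[1,1],1.]);return c["R"].T@d, -c["R"].T@c["t"]
def at_z(c,px,z):
    d,o=ray(c,px);return o+d*(z-o[2])/d[2]
def by_depth(c,px):
    d,o=ray(c,px);u,v=int(round(px[0])),int(round(px[1]));p=c["range_z"][v-1:v+2,u-1:u+2];p=p[p>0]
    return o+d*np.median(p) if p.size else None
def proj(c,X):
    p=c["R"]@np.array(X)+c["t"];q=c["intrinsics"]@p;return q[:2]/q[2]
E
python3 - <<'E'
from h import *
np.set_printoptions(precision=4,suppress=True)
for n in ("top","scene"):
    c=capture(n);cv2.imwrite(f"pics/{n}0.png",c["image"]);np.savez(f"{n}0.npz",**c)
    for q in ["console","middle_pad","selector_axis","tab_tip","start_top","watch_square","watch_small","watch_medium","watch_large","loupe"]:
        for s in spot_in(n,q)[:3]: print(n,q,s["conf"],np.array(s["xy"]),by_depth(c,s["xy"]))
print(current_clock())
E
```

```text
pics
top console 0.86 [238.4 175.3] [0.592  0.0567 0.0675]
top middle_pad 0.67 [240.1 175.1] [0.5926 0.0521 0.0675]
top middle_pad 0.63 [109.7 260.8] [0.358  0.4135 0.0179]
top selector_axis 0.74 [238.3 172.2] [0.6009 0.0573 0.0655]
top tab_tip 0.91 [236.5 175. ] [0.5928 0.0619 0.0672]
top start_top 0.54 [192.3 195.8] [0.5372 0.1835 0.0508]
top watch_square 0.57 [150.7 140.5] [0.7053 0.3201 0.011 ]
top watch_small 0.39 [279.3 160.2] [ 0.6405 -0.0553  0.0422]
top watch_medium 0.7 [186.6 196.1] [0.5361 0.1989 0.0521]
top watch_medium 0.67 [242.7 176.4] [0.5937 0.0464 0.0426]
top watch_large 0.43 [190.2 171.6] [0.6065 0.1936 0.0423]
top loupe 0.54 [282.1 205.2] [ 0.5121 -0.0617  0.0618]
scene console 0.91 [275. 205.] [0.6425 0.0207 0.0669]
scene console 0.22 [308.1 185.2] [0.666  0.1677 0.041 ]
scene middle_pad 0.91 [270.6 204.8] [0.6201 0.0281 0.0323]
scene selector_axis 0.59 [275.1 204.1] [0.6408 0.0231 0.0675]
scene selector_axis 0.23 [228.5 198.8] [ 0.5165 -0.0618  0.0633]
scene tab_tip 0.91 [271.2 193.7] [0.606  0.0445 0.0666]
scene start_top 0.73 [165.4 326.8] [ 0.652  -0.4543  0.0035]
scene watch_square 0.58 [340.1 171.2] [0.7042 0.3119 0.0101]
scene watch_square 0.44 [309.4 183.4] [0.6646 0.1769 0.0403]
scene watch_medium 0.65 [241.4 217.7] [ 0.5862 -0.0755  0.042 ]
scene watch_medium 0.38 [229.7 203.2] [ 0.5292 -0.0695  0.0595]
scene watch_large 0.56 [298.8 172.4] [0.6093 0.1891 0.0389]
scene loupe 0.24 [139.5 272.2] [ 0.4791 -0.4062  0.0158]
1.1
```

```bash
python3 - <<'E'
import cv2
a=cv2.imread("pics/top0.png")
cv2.imwrite("pics/top0c.png",cv2.resize(a[110:250,130:320],None,fx=4,fy=4,interpolation=cv2.INTER_CUBIC))
E
```

```text
(no output)
```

View pics/top0.png

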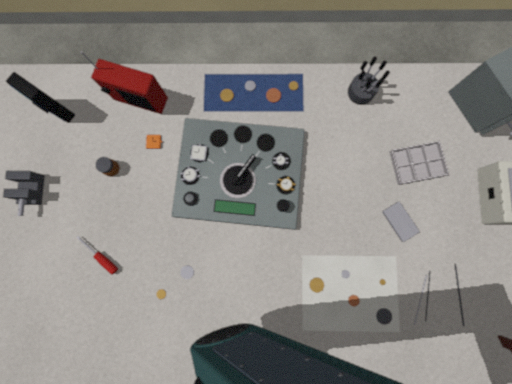

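View pics/top0c.png

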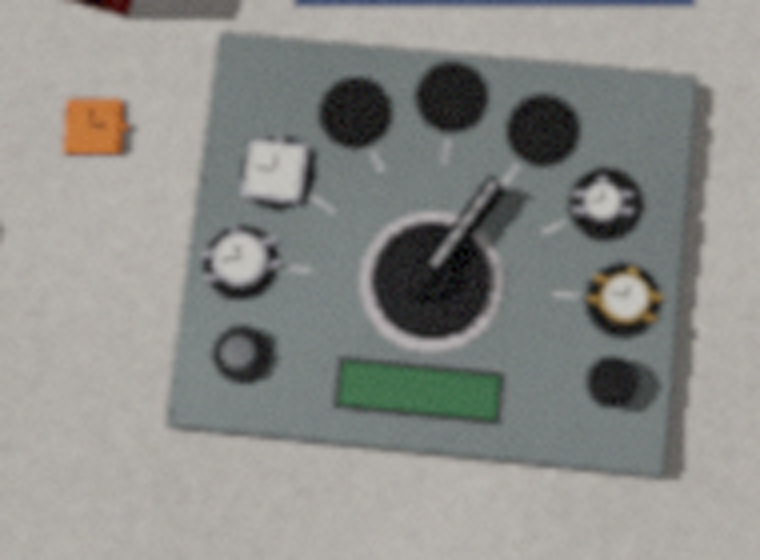

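The top picture shows the console with the tab pointing up-right (about −30°) from its axis at pixel (238,178). The empty pads are at (219,138), (243,134) and (266,142), and the start button is at (191,198).

Two things could be the square watch:
- **White-faced steel square at (199,153):** it lies on the +60° pad, so it fits the description.
- **Orange square at (153,142):** it lies on the bench, so it is the look-alike and I'll leave it alone.

The crop confirms this. Next I'll fit the console pose from both views.

```bash
cat > fit.py <<'E'
from h import *
np.set_printoptions(precision=4,suppress=True)
def cloud(c):
    v,u=np.mgrid[:384,:512];K=c["intrinsics"];z=c["range_z"]
    P=np.stack([(u-K[0,2])/K[0,0]*z,(v-K[1,2])/K[1,1]*z,z],-1)
    X=(P-c["t"])@c["R"]; X[z<=0]=np.nan; return X
def load(n): return dict(np.load(n))
if __name__=="__main__":
  for n in ("top","scene"):
    c=load(n+"0.npz");X=cloud(c)
    roi=(np.abs(X[...,0]-.61)<.22)&(np.abs(X[...,1]-.05)<.25)
    top=roi&(np.abs(X[...,2]-.031)<.007)
    k=cv2.connectedComponentsWithStats(top.astype(np.uint8));i=1+np.argmax(k[2][1:,4]);m=k[1]==i
    r=cv2.minAreaRect((X[m][:,:2]*1000).astype(np.float32));print(n,"rect mm",r,"z",np.median(X[m][:,2]))
    m2=roi&(X[...,2]>.047)&(X[...,2]<.09)
    k=cv2.connectedComponentsWithStats(m2.astype(np.uint8))
    for j in range(1,k[0]):
        if k[2][j,4]>3: print(" high",k[2][j,4],k[3][j],X[k[1]==j].mean(0),"zmax",X[k[1]==j][:,2].max())
    for q in ("start_top","watch_square","selector_axis","tab_tip"):
        pass
E
python3 fit.py
```

```text
top rect mm ((610.89794921875, 60.66429138183594), (350.0521545410156, 290.4128112792969), 84.67438507080078) z 0.030757159518771164
 high 100 [157.24  99.32] [0.8078 0.2889 0.0694] zmax 0.08931863754714596
 high 243 [241.6008 171.2551] [0.604  0.0484 0.0636] zmax 0.07138059876672508
 high 57 [188.9123 197.4737] [0.5323 0.1923 0.0523] zmax 0.05596008675972371
 high 138 [282.1739 204.9275] [ 0.5128 -0.0619  0.0625] zmax 0.06648581899992313
scene rect mm ((612.77099609375, 59.91191101074219), (352.8997497558594, 290.611083984375), 84.51395416259766) z 0.030265716873989733
 high 32 [283.1562 158.375 ] [0.5359 0.1911 0.0515] zmax 0.05688542528322492
 high 90 [366.6222 183.3778] [0.8112 0.2869 0.0692] zmax 0.08965717718381191
 high 163 [271.9755 195.3067] [0.6101 0.0438 0.0627] zmax 0.07128774618551081
 high 92 [227.8478 199.5652] [ 0.5161 -0.0645  0.0614] zmax 0.0672722688167213
```

View pics/scene0.png

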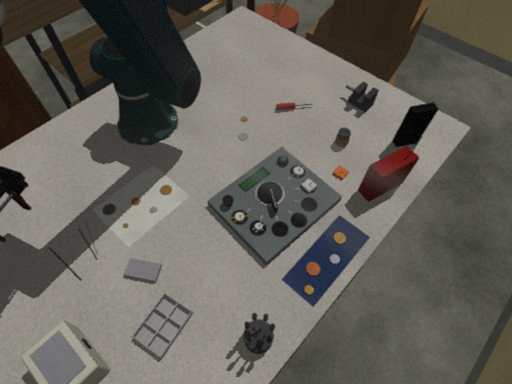

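The scene view agrees, with the tester at about (275,203) and the white square watch at (309,185). Both fits put the console axis at about (0.587, 0.063) with yaw −5.4°. I'll hover above the push start, check the arc with IK, and look with the wrist camera.

```bash
cat >> h.py <<'E'
from scipy.spatial.transform import Rotation as Rn
YAW=np.radians(-5.4); A=np.array([.6118,.0603])-.025*np.array([np.cos(YAW),np.sin(YAW)])
def con(x,y): return A+np.array([np.cos(YAW)*x-np.sin(YAW)*y,np.sin(YAW)*x+np.cos(YAW)*y])
def quat(phi,flip=False):   # tool down, tool y at world angle phi
    s=-1 if flip else 1; c,n=np.cos(phi)*s,np.sin(phi)*s
    return Rn.from_matrix(np.array([[-n,c,0],[c,n,0],[0,0,-1]])).as_quat()
def pose(th,tang,z,r=.066,flip=False): # th: selector angle deg; tang: tool offset across the tab (m)
    p=np.radians(th)+YAW; e=np.array([np.cos(p),np.sin(p)]);t=np.array([-e[1],e[0]])
    return np.array([*(A+r*e+tang*t),z]),quat(p,flip)
E
python3 - <<'E'
from h import *
np.set_printoptions(precision=3,suppress=True)
best={}
for f in (False,True):
    for th in (-30,0,30,58):
        q=inverse_kinematics(*pose(th,-.016,.066,flip=f));print(f,th,q if q is None else np.array(q))
    q=inverse_kinematics(np.array([*con(-.065,.125),.075]),quat(np.radians(58)+YAW,f));print("btn",f,q if q is None else np.array(q))
E
```

```text
False -30 [-0.091  0.593  1.602 -0.     0.946  0.527]
False 0 [-0.044  0.616  1.552 -0.     0.974  0.051]
False 30 [ 0.01   0.622  1.538 -0.     0.981 -0.419]
False 58 [ 0.057  0.612  1.561 -0.     0.968 -0.861]
btn False [ 0.226  0.512  1.745 -0.     0.884 -0.692]
True -30 [-0.091  0.593  1.602 -0.     0.946 -2.615]
True 0 None
True 30 [ 0.01   0.622  1.538 -0.     0.981  2.722]
True 58 [ 0.057  0.612  1.561 -0.     0.968  2.28 ]
btn True [ 0.226  0.512  1.745 -0.     0.884  2.449]
```

```bash
python3 - <<'E'
from h import *
np.set_printoptions(precision=4,suppress=True)
move_gripper(0.0)
p,q=pose(-30,-.045,.20); move_ptp(p,q)
c=capture("wrist"); cv2.imwrite("pics/w1.png",c["image"]); np.savez("w1.npz",**c)
d=capture("top"); np.savez("top1.npz",**d)
# fisheye: place of start_top / tab_tip / axis by ray with text height as a check
K=c["intrinsics"];o=-c["R"].T@c["t"]
for n,z in (("start_top",.052),("tab_tip",.067),("selector_axis",.06),("watch_square",.04)):
    for s in spot_in("wrist",n)[:2]:
        x=(np.array(s["xy"])-K[:2,2])/np.array([K[0,0],K[1,1]]);r=np.hypot(*x)
        dr=c["R"].T@np.array([*(x/r*np.sin(r)),np.cos(r)]);print(n,s["conf"],np.array(s["xy"]),o+dr*(z-o[2])/dr[2])
print(current_clock(),current_position(),A,con(-.065,.125),pose(-30,0,.067,r=.08)[0])
E
```

```text
start_top 0.54 [85.5 77.7] [0.5355 0.1882 0.052 ]
tab_tip 0.62 [192.2 141.3] [0.5933 0.0566 0.067 ]
tab_tip 0.21 [219.  119.1] [0.626  0.0582 0.067 ]
selector_axis 0.85 [222.9 120.1] [0.6278 0.0556 0.06  ]
watch_square 0.6 [189.1  14.2] [0.6634 0.1711 0.04  ]
5.0917 [ 0.6147 -0.0128  0.2   ] [0.5869 0.0627] [0.534  0.1932] [0.6521 0.0163 0.067 ]
```

View pics/w1.png

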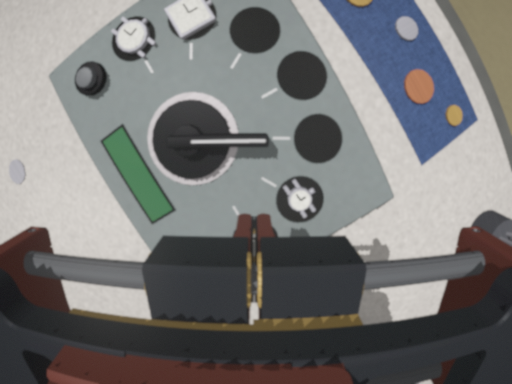

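The wrist view shows the tab ending at (268,140) and pointing at the empty −30° pad at (318,138). The square watch is at (190,14), the button at (90,78), and the closed fingertips at (255,220) are on the clockwise side. Now I'll descend and push counterclockwise.

```bash
python3 - <<'E'
from h import *
np.set_printoptions(precision=2,suppress=True)
p,q=pose(-30,-.045,.066); servo_line(p,q,rate=.1)
print("down",current_force())
p,q=pose(-30,-.012,.066); print("contact",servo_line(p,q,rate=.04,contact_N=2.0),np.round(current_position(),4),current_force())
for th in list(range(-20,51,10))+[56]:
    servo_line(*pose(th,-.016,.066),rate=.05)
    f=np.array(current_force());print(th,f)
    if np.linalg.norm(f)>25: print("STOP");break
c=capture("wrist"); cv2.imwrite("pics/w2.png",c["image"]); np.savez("w2.npz",**c)
print(current_clock())
E
```

```text
down [ 0.06 -0.27 -0.77]
contact True [0.63 0.01 0.07] [-1.03 -2.7   2.05]
-20 [-1.06 -0.51 -0.28]
-10 [ 0.59 -0.3  -0.56]
0 [-2.65 -2.14  0.39]
10 [-0.47  0.01 -0.79]
20 [ 0.28  0.15 -0.68]
30 [ 0.04 -2.66  0.39]
40 [-0.09 -0.16  0.27]
50 [-0.72  0.16 -0.35]
56 [ 0.11 -0.72  0.01]
10.7083
```

View pics/w2.png

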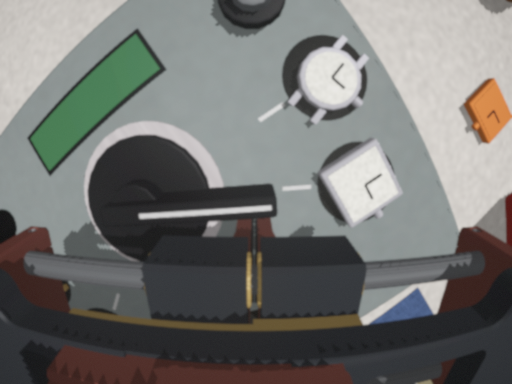

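The tab tip at (275,203) now points close to the mark at (297,188) for the square watch, with low contact force. I'll back off, lift and measure the angle.

```bash
python3 - <<'E'
from h import *
np.set_printoptions(precision=4,suppress=True)
servo_line(pose(56,-.045,.066)[0],rate=.1)
p,q=pose(56,-.045,.16); servo_line(p,rate=.2)
c=capture("wrist"); cv2.imwrite("pics/w3.png",c["image"]); K=c["intrinsics"];o=-c["R"].T@c["t"]
g=cv2.cvtColor(c["image"],cv2.COLOR_BGR2GRAY)
# white line: bright pixels whose point at z=.067 lies within 85 mm of the axis, and 20..80 mm out
v,u=np.nonzero(g>150);x=np.stack([(u-K[0,2])/K[0,0],(v-K[1,2])/K[1,1]],1);r=np.hypot(*x.T)[:,None]
d=np.hstack([x/r*np.sin(r),np.cos(r)])@c["R"];X=o+d*((.067-o[2])/d[:,2:]);e=X[:,:2]-A
ang=np.degrees(np.arctan2(e[:,1],e[:,0])-YAW);rr=np.hypot(*e.T);s=(rr<.082)&(rr>.05)&(abs(ang-60)<20)
print(s.sum(),np.median(ang[s]),np.percentile(ang[s],[10,90]))
print(cv2.fitLine(e[s].astype(np.float32),2,0,.01,.01).ravel())
for n,z in (("start_top",.052),):
    for t in spot_in("wrist",n)[:2]:
        y=(np.array(t["xy"])-K[:2,2])/K[0,0];a=np.hypot(*y);dd=c["R"].T@np.array([*(y/a*np.sin(a)),np.cos(a)]);print(n,t["conf"],t["xy"],o+dd*(z-o[2])/dd[2])
print(current_clock())
E
```

```text
1592 61.9612012108724 [42.8325 77.336 ]
[ 0.8479 -0.5301  0.038   0.0554]
start_top 0.78 [252.4, 6.3] [0.5361 0.1888 0.052 ]
11.8667
```

View pics/w3.png

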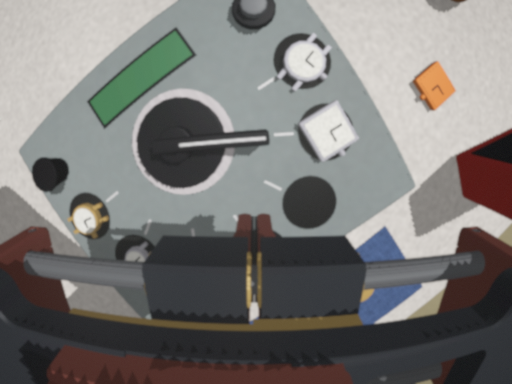

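The white line runs from (180,144) to (268,138) and points at the mark and the square watch at (328,130). Relative to the tool it has clicked to about 60°. Now the button.

```bash
python3 - <<'E'
from h import *
np.set_printoptions(precision=4,suppress=True)
def wz(K,c,px,z):
    y=(np.array(px,float)-K[:2,2])/K[0,0];a=np.hypot(*y);d=c["R"].T@np.array([*(y/a*np.sin(a)),np.cos(a)]);o=-c["R"].T@c["t"];return (o+d*(z-o[2])/d[2])[:2]
c=capture("wrist");K=c["intrinsics"]
e=wz(K,c,(266,138),.067)-wz(K,c,(182,144),.067);print("tab deg",np.degrees(np.arctan2(e[1],e[0])-YAW))
q=pose(56,0,.1)[1];b=np.array([.534,.192])
servo_line([*b,.16],q,rate=.2); servo_line([*b,.085],rate=.12)
print("free",current_force())
h=servo_line([*b,.056],rate=.02,contact_N=2.0);print(h,"tip z",current_position()[2]-.019,current_force())
if h:
    h=servo_line([*b,current_position()[2]-.012],rate=.015,contact_N=12);print(h,"tip z",current_position()[2]-.019,current_force())
    sleep(.2); print(current_position()[2]-.019,current_force())
print(current_clock())
E
```

```text
tab deg 59.51062550689948
free [-0.9321  0.007   0.907 ]
True tip z 0.04928100816801258 [ 0.6609 -0.1224  4.178 ]
True tip z 0.046014172722710925 [-2.1361 -0.6387  7.45  ]
0.04600025235363685 [-1.4399 -0.902   8.384 ]
15.1917
```

```bash
python3 - <<'E'
from h import *
np.set_printoptions(precision=4,suppress=True)
p=np.array(current_position());h=servo_line(p-[0,0,.003],rate=.008,contact_N=10);sleep(.2)
print(h,"tip",current_position()[2]-.019,current_force())
c=capture("top");cv2.imwrite("pics/t_press.png",c["image"])
for z in (.050,.048,.050,.054):   # release slowly
    servo_line([p[0],p[1],z+.019],rate=.02);sleep(.1);print(z,current_force()[2])
servo_line([p[0],p[1],.15],rate=.15)
c=capture("wrist");cv2.imwrite("pics/w4.png",c["image"]);np.savez("w4.npz",**c)
print(current_clock())
E
```

```text
True tip 0.04602221813812478 [-1.8314 -0.8906  6.7095]
0.05 2.240694815702866
0.048 4.436913196405354
0.05 2.213570079056185
0.054 0.037273266857212536
18.0
```

View pics/w4.png

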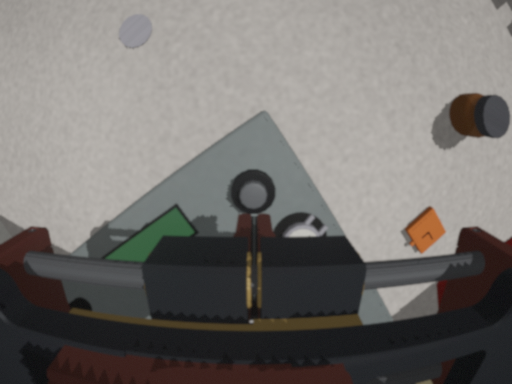

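The button at (253,193) stands back up in its housing. Both presses stopped hard at a tip height of 46 mm. I'll check the button top and housing heights from the range image, then check the final state from clear of the tester.

```bash
python3 - <<'E'
from h import *
np.set_printoptions(precision=4,suppress=True)
c=dict(np.load("w4.npz"));K=c["intrinsics"];v,u=np.mgrid[150:235,205:300];Z=c["range_z"][150:235,205:300]
x=np.stack([(u-K[0,2])/K[0,0],(v-K[1,2])/K[1,1]],-1);r=np.hypot(x[...,0],x[...,1])[...,None]
d=np.concatenate([x/r*np.tan(r),np.ones_like(r)],-1)
X=(d*Z[...,None]-c["t"])@c["R"]
b=con(-.065,.125);rr=np.hypot(X[...,0]-b[0],X[...,1]-b[1])
for lo,hi in ((0,.004),(.004,.008),(.008,.011),(.011,.013),(.013,.015),(.015,.017),(.017,.019),(.019,.022),(.024,.03)):
    s=(rr>=lo)&(rr<hi)&(Z>0)&(v<205);print(lo,hi,s.sum(),np.median(X[s][:,2]) if s.any() else None)
p,q=pose(0,0,.3);move_ptp([.45,-.25,.3],q)
c=capture("top");cv2.imwrite("pics/top2.png",cv2.resize(c["image"][110:250,130:320],None,fx=4,fy=4,interpolation=cv2.INTER_CUBIC))
print(current_clock())
E
```

```text
0 0.004 71 0.05154750023295576
0.004 0.008 204 0.05137642868617033
0.008 0.011 199 0.05085844139263558
0.011 0.013 179 0.04435704187527218
0.013 0.015 160 0.04133287421138585
0.015 0.017 194 0.04139726344585998
0.017 0.019 207 0.04107184504797007
0.019 0.022 354 0.030068860721552237
0.024 0.03 826 0.029452949759763883
19.7833
```

View pics/top2.png

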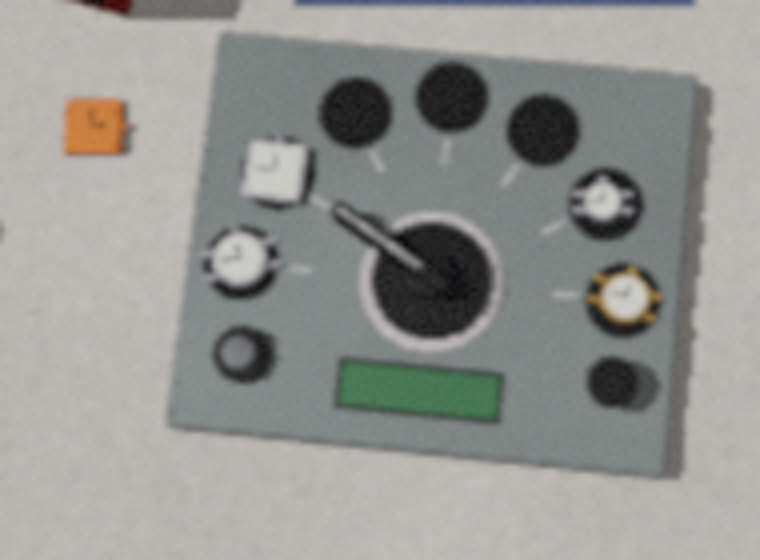

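The housing top is at 41 mm, so the hard stop at 46 mm was the button's own end of travel: 52 mm up, 6 mm of travel. In the crop, the tab at (337,207) points at the square watch at (277,172), and everything else is where it was. Handing in.

```bash
python3 -c "
from bench import *
print(close_job())"
```

```text
the job is handed in; nothing more can be done
None
```

The job is handed in: the selector was pushed round until it clicked in at about 60°, pointing at the square watch, then the start button was pressed fully down (6 mm) and came back up, with everything else left where it lay.

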